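Unhitch the coupler from its ball mount and hold it up

ROBOT

A 7-joint arm with a two-finger parallel gripper is mounted at the origin on a cart in front of the work surface, level with it; the furniture and walls round the work are solid. World frame = base frame: x ahead of the robot, y to its left, z up, the work surface at z = 0. Lengths are in m, angles in rad, forces in N, time in s.
With the tool pointing down it reaches from about 0.4 to 0.85 m from the base axis. Payload 10.4 kg.
Tool frame: the origin (TCP) lies midway between the tips of the shut fingers; the grasp point (between the pads) lies 19 mm behind it; z points along the fingers, y is the line along which they close (so a half turn about z gives the same grasp; the last joint's range is limited). The gripper opens to 87 mm and grips with 3 to 60 N. Pads are 19 mm wide; open, the fingers measure 117 mm over their backs; the gripper's body (75 mm by 190 mm) begins 51 mm behind the grasp point.
Start: joints at [1.16, 0.332, -0.065, 1.46, 0.022, 1.35, -0.088], TCP at [0.236, -0.579, 0.223] pointing down, gripper open.
Joint ranges: [-2.6, 2.6], [-0.5, 2.12], [-1.47, 1.34], [0.16, 2.42], [-1.27, 4.41], [0.06, 2.06], [-2.6, 2.6]. Speed limits (rad/s): [2.22, 2.22, 2.79, 2.79, 3.14, 3.14, 3.14].

INTERFACE

Orientations are given as a unit quaternion [x, y, z, w].
In Python, from bench import r gives the robot as it stands.
- The arm moves only by the tool apply_moves, never from a script. Its argument "steps" is a list of rows, each a list of 7 numbers: the turn, a rotation vector about the tool's x, y, z in rad, then the shift along the tool's x, y, z in mm, then the opening, from -1 (shut) to 1 (fully open). In form: [[ax, ay, az, x, y, z, claw], ...]. A call has 1 to 20 rows; each row is the pose to reach, as a shift and turn from the pose commanded when the call began, along the tool's axes at that moment; what a row does not reach only later rows make up. A row lasts 1/12 s, in which the tool goes at most 41.7 mm and 7.16 degrees, less where a joint would pass 70% of its speed; a pose out of reach is approached as far as the arm can. A call with a gripper value outside its range is refused whole. The fingers move at their own pace and stop on an object; "force" is the grip in N (left out, the last holds). Time passes only in rows, so rows that repeat a pose let the fingers close. It gives the time, the measured TCP pose, the force, the opening and the grip force at its end, in the units of the state.
- r.read_state(): the state, without advancing time (a new reading comes with each control period).
- r.camera(name): name is "scene" or "side" or "wrist"; returns a dict with "pixels" (384x512x3 uint8, red, green, blue), "z_map" (384x512 float32, m along the optical axis (not along the pixel's ray), 0 where there is no reading), "fovy" (degrees; the focal length in pixels is half the picture's height over the tangent of half this angle, whatever the lens; pixels are square), "cx", "cy" (the principal point, pixels), "position" and "orientation" of the camera in the world. Camera axes: x right, y down, z forward; pixel columns grow to the right and rows downward; lengths in m; the calibration is good to about 2 mm. The wrist camera is an equidistant fisheye: a pixel r from the principal point sees the ray r / f radians off the axis. A picture is of the moment at which its call begins.
- r.close_job(): hands the job in; it is judged then, once.
The state is a dict: "time": time; "joint_positions": joint angles; "joint_vel": joint speeds; "joint_torque": joint torques, N m; "ee_pos": TCP position; "eef_rot": TCP orientation; "ft_force": force on the tool from outside, world axes, zero at the start; "torque": the same for the moment, N m; "width": finger opening in m; "grip_force": force on a finger pad.
Only numpy, scipy, OpenCV 4.12 (cv2) and the standard library are available. Lean on these libraries where they do the work, as an engineer would, in place of code of your own. Each camera call takes 0.05 s, during which the arm holds its last target. There are 200 camera calls.

TASK

Unhitch the blue tongue stub from the ball mount so that its socket can be looked at: swing the yellow brace out from over the tongue until it seats in the detent at the end of its swing, then squeeze the red latch tab sideways towards the steel grip plate, against its spring, until the latch lets go of the ball, and lift the tongue off. Finish while still holding the tongue up in the gripper, level and still, at least 8 cm higher than it sat, with the brace left seated in its end detent and the other things on the bench left where they are.

Things in the scene. Friction and masses are not known exactly. Their poses are not given: they have to be found in the camera images.
- ball (a point): centre of the fixed steel ball stud, 30 mm in diameter on a 12 mm neck, 40 mm above the bench. It stands on a bolted dark steel plate 12 mm thick that reaches 43 mm to -x, 97 mm to +x, 47 mm to -y and 83 mm to +y of the ball. Axes of the mount: x from the ball along the tongue (roughly away from the robot), z up. Its place and yaw vary
- tongue_grip (a point): grasp point of the tongue, 94 mm above the bench when seated; x along the tail, z up. Two upright plates straddle it, 69 to 111 mm above the bench: at +y the fixed steel grip plate, outer face 16 mm from this point, 24 mm wide; at -y the red latch tab, outer face 28 mm off when latched, 16 mm when drawn. Fingers outside both, closing along y, draw the latch and grip the tongue in one
- coupler (a point): centre of the coupler head (50 mm in x, 42 in y, 51 high) of the loose blue tongue stub, 36 mm above the bench when seated over the ball; x along the tail (20 mm wide, top 36 mm above the bench), which reaches 86 mm to +x between 18 mm high cheeks. 0.25 to 0.47 kg, centre of mass about 15 mm to +x. It must rise 43 mm to clear the ball
- latch_tab (a point): middle of the red latch tab (30 mm wide in x, 4 mm thick in y, 47 mm high), 94 mm above the bench when seated; moves to +y, towards the grip plate, as the latch is drawn. Latch straps beside the plates' feet reach 69 mm above the bench, the spring barrel between the plates 81 mm
- latch (a joint): travel of the latch in m: 0 latched (its pawl is under the ball and the tongue cannot lift more than about 3 mm), 0.012 fully drawn against its stop; the pawl is clear of the ball above 0.009. A spring returns it: 4 N at 0, 9 N when fully drawn
- brace (a joint): angle of the yellow brace about its upright hinge, rad: at 0 it lies over the tongue's tail along the mount's -y; grows counter-clockwise from above (free end swings over +x, away from the head) to 1.75 at the end stop. Near 1.45 a spring plunger rides over a ridge (about 4 N at the knob), then drops in and holds it; seated above 1.66. Elsewhere light friction holds it
- brace_hinge (a point): on the brace's upright hinge axis, 44 mm above the bench, at +55 mm x and +52 mm y from the ball in the mount's axes; its stub reaches 58 mm above the bench. Axes as the mount's
- brace_knob (a point): middle of the black upright round knob at the brace's free end, 18 mm in diameter, from 57 to 97 mm above the bench, this point 77 mm above it and 78 mm from the hinge axis; the brace's bar (16 mm wide) lies at 40 to 48 mm above the bench. The point's -y points from hinge to knob and turns with the brace
- mortar: grey stone mortar, 68 mm across, 24 mm high; bystander; origin under its centre
- die_plunger: steel die plunger standing, 33 mm foot, 52 mm high; bystander; origin under its centre
- die_base: steel die base, 54 mm across, 19 mm high; bystander; origin under its centre
- drying_pot: white pot with blue cap, 57 mm across, 69 mm high; bystander; origin under its centre
- liquid_cell: two steel plates with brass nuts, 60 x 38 x 30 mm; bystander; origin under its centre
- timer: white bench timer with yellow keys, 58 x 66 x 22 mm; bystander; origin under its centre
Not all that is in view belongs to the job. Leave any orange look-alike of the part that bears tongue_grip alone.

How it is judged:
On the way, in this order (a step that is already met when the one before it is completed fails the run):
1. the brace is swung out and seated in its end detent, the tongue still on the ball (value of joint brace above 1.66 rad and height (world z) of coupler below 0.042 m), for 0.2 s.
2. the latch is drawn clear of the ball with the coupler still down on it (value of joint latch above 0.009 m and height (world z) of coupler below 0.042 m and horizontal distance between coupler and ball below 0.006 m), for 0.1 s.
3. the tongue is lifted off the ball in the gripper (height (world z) of coupler above 0.105 m and contact force between the fingers and tongue above 1 N), for 0.2 s.
At the end, for the whole second after the job is handed in: the tongue is held in the fingers at least 80 mm above its seated height (coupler centre above 116 mm), within 0.25 rad of level, slower than 30 mm/s, touching nothing of the mount, and the brace is seated in its end detent (above 1.66 rad) (height (world z) of coupler above 0.116 m and angle between coupler's own z axis and vertical below 0.25 rad and contact force between the fingers and tongue above 1 N and contact force between tongue and hitch_base below 0.1 N and linear speed of tongue below 0.03 m/s and value of joint brace above 1.66 rad); the arm keeps its last pose, push and grip.
It fails at once if a bystander is pushed more than 20 mm (distance of any of mortar, die_plunger, die_base, drying_pot, liquid_cell, timer from where it was at the start of the episode above 0.02 m).
It also fails if it takes over 54 s, if anything falls off the work surface, if the arm or the gripper's body presses on something with over 40 N, if the wrist force passes 120 N, or if a joint passes its speed limit or range.

## Working session

There is one attempt and no reset: what is moved stays moved. The work goes in short steps, Python scripts to look and compute and a tool call to move; the robot and the scene stay as the last step left them, time stands still between calls to the robot, and variables do not carry over. Pictures are saved under pics/ and viewed, at most 10 in all, crops included, and the job is handed in when it is done.

Besides the shell and the picture viewer there is one more tool, called after ">>>" as name(argument=value, ...), one argument or row to a line, values as JSON. apply_moves: Moves the arm, as the interface text tells. Its arguments: {"type":"object","properties":{"steps":{"type":"array","items":{"type":"array","items":{"type":"number"}}},"force":{"type":"number"}},"required":["steps"]}

```bash
mkdir -p pics
cat > h.py <<'E'
import numpy as np, cv2
from bench import r
from scipy.spatial.transform import Rotation as R
def cloud(c):
    h,w=c["z_map"].shape; f=h/2/np.tan(np.radians(c["fovy"])/2)
    u,v=np.meshgrid(np.arange(w),np.arange(h)); z=c["z_map"]
    P=np.stack([(u-c["cx"])/f*z,(v-c["cy"])/f*z,z],-1)
    return P@R.from_quat(c["orientation"]).as_matrix().T+np.array(c["position"])
def save(n,img): cv2.imwrite("pics/"+n,cv2.cvtColor(img,cv2.COLOR_RGB2BGR))
E
python3 - <<'E'
from h import *
a=r.camera("scene");b=r.camera("side")
np.savez("s0.npz",sp=a["pixels"],sc=cloud(a),bp=b["pixels"],bc=cloud(b))
for c in(a,b):print(c["position"],c["orientation"],c["fovy"])
save("scene0.png",a["pixels"]);save("side0.png",b["pixels"])
s=r.read_state();print(s["ee_pos"],s["eef_rot"],s["width"],s["time"])
E
```

```text
[-0.09991668 -0.52100295  1.5187175 ] [ 0.87657056 -0.40628863  0.10453217 -0.23585298] 43.559515278848366
[-0.10864857 -1.06373725  0.62147559] [ 0.81024314 -0.19605882  0.14434861 -0.5331327 ] 53.51065073717633
[ 0.23619578 -0.57827589  0.22182412] [ 9.81257943e-01  1.92697796e-01 -1.70221311e-04 -6.16703778e-04] 0.08705087345789904 0.1
```

View pics/scene0.png

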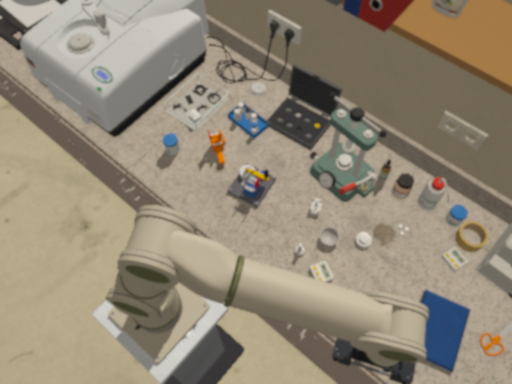

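View pics/side0.png

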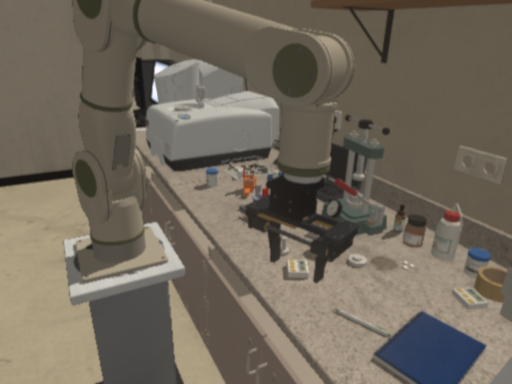

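The scene picture shows the mount with the blue tongue and yellow brace at (250,183). The only look-alike is the orange stub at (217,147), so I choose the one at (250,183). Next is a close crop and the measurements.

Run:
```python
from h import *
d=np.load("s0.npz");p=d["sp"];c=d["sc"]
save("crop0.png",cv2.resize(p[120:230,190:340],None,fx=5.3,fy=5.3,interpolation=cv2.INTER_CUBIC))
hsv=cv2.cvtColor(p,cv2.COLOR_RGB2HSV).astype(int)
H,S,V=[hsv[...,i] for i in range(3)]
win=np.zeros(H.shape,bool);win[155:215,215:290]=1
for n,m in dict(yel=(H>20)&(H<35)&(S>130),red=((H<8)|(H>172))&(S>130),blue=(H>100)&(H<130)&(S>100)).items():
    m=m&win&(c[...,2]>0.005);q=c[m];print(n,m.sum(),q.mean(0).round(3),q.min(0).round(3),q.max(0).round(3))
m=win&(c[...,2]>0.006)&(c[...,2]<0.018);q=c[m][:,:2]
print(cv2.minAreaRect((q*1000).astype(np.float32)),np.median(c[m][:,2]))
m=win&(c[...,2]>0.085)
for v,u in np.argwhere(m):print(u,v,p[v,u],c[v,u].round(3))
```

```text
yel 90 [0.559 0.071 0.048] [0.543 0.032 0.009] [0.585 0.112 0.071]
red 25 [0.516 0.036 0.083] [0.501 0.031 0.032] [0.556 0.062 0.109]
blue 83 [0.502 0.048 0.033] [0.481 0.033 0.005] [0.586 0.074 0.095]
((534.2738647460938, 75.28567504882812), (242.517822265625, 270.7439270019531), 42.455078125) 0.010918979440321275
229 155 [180 168 148] [-0.1   -0.521  1.519]
235 159 [180 167 147] [-0.1   -0.521  1.519]
225 161 [180 146 116] [-0.1   -0.521  1.519]
264 169 [141 131 121] [0.569 0.05  0.093]
265 169 [132 121 108] [0.567 0.044 0.101]
266 169 [131 120 105] [0.572 0.043 0.095]
267 169 [140 129 113] [0.574 0.04  0.096]
264 170 [108 105 110] [0.566 0.047 0.092]
265 170 [93 88 84] [0.566 0.043 0.097]
266 170 [90 85 77] [0.57  0.041 0.094]
267 170 [105  98  86] [0.571 0.038 0.096]
263 171 [ 77 100 136] [0.559 0.046 0.095]
264 171 [ 66  78 100] [0.559 0.041 0.101]
265 171 [55 58 65] [0.565 0.041 0.093]
266 171 [54 52 51] [0.568 0.039 0.092]
267 171 [78 73 65] [0.569 0.036 0.094]
268 171 [117 108  95] [0.572 0.034 0.093]
263 172 [ 62  90 131] [0.559 0.046 0.088]
264 172 [45 64 94] [0.559 0.042 0
[... 2500 characters left out ...]
 0.097]
256 184 [127  27  27] [0.507 0.033 0.089]
254 185 [107  79 111] [0.499 0.035 0.09 ]
255 185 [118  47  66] [0.497 0.029 0.099]
254 186 [ 96  76 118] [0.495 0.032 0.092]
273 186 [171 159 140] [-0.1   -0.521  1.519]
254 187 [ 98  83 118] [0.493 0.03  0.089]
233 191 [102  97 101] [-0.1   -0.521  1.519]
260 192 [57 55 59] [-0.1   -0.521  1.519]
243 194 [73 72 75] [-0.1   -0.521  1.519]
252 202 [68 65 66] [-0.1   -0.521  1.519]
254 206 [88 81 73] [-0.1   -0.521  1.519]
218 207 [161 147 129] [-0.1   -0.521  1.519]
253 207 [108 100  86] [-0.1   -0.521  1.519]
261 209 [166 154 135] [-0.1   -0.521  1.519]
215 211 [175 162 143] [-0.1   -0.521  1.519]
272 214 [172 159 140] [-0.1   -0.521  1.519]
```

View pics/crop0.png

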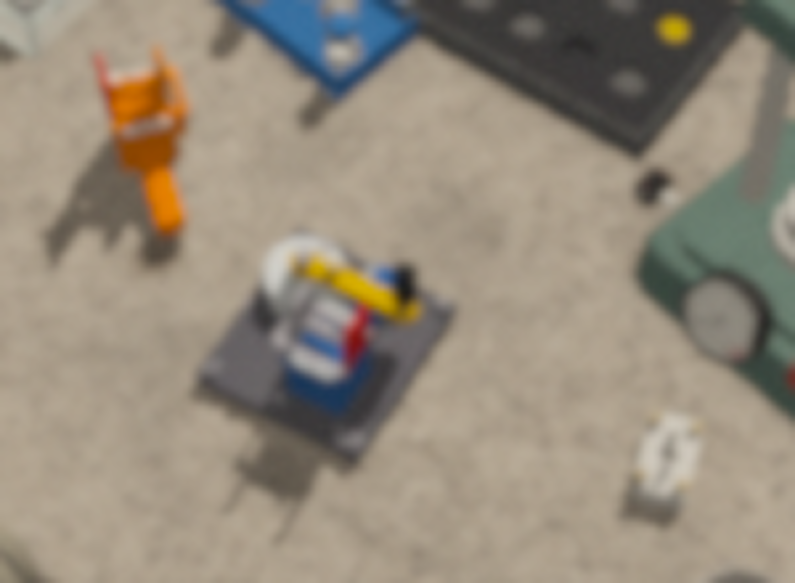

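The crop shows the blue head at crop (330,360), red tab at (355,335), grip plate at (300,320), yellow bar running from (310,265) to (415,310) and black knob at (403,283). That matches the described target. The orange stub at crop (150,150) is the decoy. Next I move the wrist camera above it.

```bash
cat >> h.py <<'E'
def shift(p,yaw_deg):
    "tool-frame shift (mm) and z-turn to TCP p with tool pointing down, tool x at world yaw"
    s=r.read_state();T=R.from_quat(s["eef_rot"])
    G=R.from_euler("z",yaw_deg,degrees=True)*R.from_euler("x",np.pi)
    print("turn",(T.inv()*G).as_rotvec().round(4),"mm",(T.inv().apply(np.array(p)-s["ee_pos"])*1000).round(1),"t",s["time"])
E
python3 - <<'E'
from h import *
shift([.46,.02,.30],9)
d=np.load("s0.npz");c=d["sc"]
m=(c[...,2]>.12)&(c[...,2]<.5);m[:, :300]=0;m[230:]=0;print(c[m].min(0),c[m].max(0))
E
```

```text
turn [-1.300e-03  2.000e-04  2.307e-01] mm [ 433.4 -469.3  -77.6] t 0.1
[ 0.59771789 -0.69954201  0.12001164] [1.01725447 0.26121141 0.49086258]
```

>>> apply_moves(
  steps=[
    [0,0,0,0,0,-78,1],
    [0,0,0,0,0,-78,1],
    [0,0,0.23,433,-469,-78,1],
    [0,0,0.23,433,-469,-78,1],
    [0,0,0.23,433,-469,-78,1],
    [0,0,0.23,433,-469,-78,1],
    [0,0,0.23,433,-469,-78,1],
    [0,0,0.23,433,-469,-78,1],
    [0,0,0.23,433,-469,-78,1],
    [0,0,0.23,433,-469,-78,1],
    [0,0,0.23,433,-469,-78,1],
    [0,0,0.23,433,-469,-78,1],
    [0,0,0.23,433,-469,-78,1],
    [0,0,0.23,433,-469,-78,1],
    [0,0,0.23,433,-469,-78,1],
    [0,0,0.23,433,-469,-78,1],
    [0,0,0.23,433,-469,-78,1],
    [0,0,0.23,433,-469,-78,1],
    [0,0,0.23,433,-469,-78,1],
    [0,0,0.23,433,-469,-78,-0.3],
  ],
)

```text
time: 1.77
ee_pos: [0.4597, 0.0198, 0.3002]
eef_rot: [0.997, 0.08, -0.0, -0.0]
ft_force: [-0.6, 0.1, -0.1]
width: 0.0848
grip_force: 0.0
```

Run:
```python
from h import *
s=r.read_state();print(s["ee_pos"],s["eef_rot"],s["time"])
a=r.camera("wrist");print(a["position"],a["orientation"],a["fovy"],a["cx"],a["cy"])
np.savez("w1.npz",p=a["pixels"],z=a["z_map"],pos=a["position"],q=a["orientation"],k=[a["fovy"],a["cx"],a["cy"]])
save("w1.png",a["pixels"])
```

```text
[0.45969978 0.01980531 0.30019345] [ 9.96816472e-01  7.97293068e-02 -3.97445822e-04 -3.74091823e-05] 1.7667
[0.53840845 0.03214697 0.46211723] [ 0.75287086 -0.64204664 -0.09370732  0.11036539] 65.70646984690485 252.0281332556028 184.24827803294778
```

View pics/w1.png

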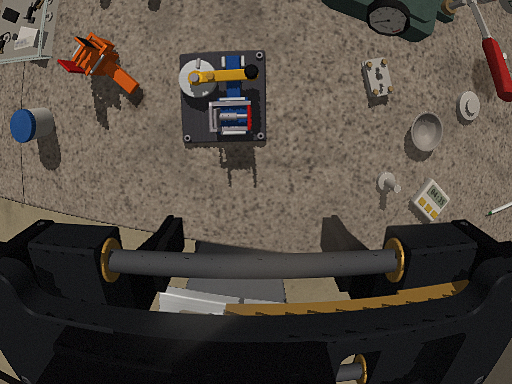

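The wrist view shows the dark mount plate with corners near (181,53), (264,51), (267,142) and (184,143). The hinge disc is at (198,77), knob at (251,71), red tab at (249,117) and grip plate at (213,117). Bystanders are well clear of the brace's swing, except that the pot at (30,125) and decoy at (100,60) lie to the left.

```bash
cat >> h.py <<'E'
def rays(uv,a):
    uv=np.atleast_2d(uv).astype(float);f=192/np.tan(np.radians(a["k"][0])/2)
    d=uv-a["k"][1:];rr=np.hypot(*d.T);t=rr/f;s=np.where(rr>0,np.sin(t)/np.maximum(rr,1e-9),0)
    return np.c_[d*s[:,None],np.cos(t)]@R.from_quat(a["q"]).as_matrix().T
def atz(uv,z,a):
    D=rays(uv,a);return a["pos"]+D*((z-a["pos"][2])/D[:,2])[:,None]
def wcloud(a):
    v,u=np.mgrid[:384,:512];uv=np.c_[u.ravel(),v.ravel()];D=rays(uv,a)
    fw=R.from_quat(a["q"]).as_matrix()[:,2]
    return (a["pos"]+D*(a["z"].ravel()/(D@fw))[:,None]).reshape(384,512,3)
E
python3 - <<'E'
from h import *
a=dict(np.load("w1.npz"));c=wcloud(a);p=a["p"]
hsv=cv2.cvtColor(p,cv2.COLOR_RGB2HSV).astype(int);H,S,V=[hsv[...,i] for i in range(3)]
w=np.zeros(H.shape,bool);w[40:155,170:280]=1
Z=c[...,2]
def st(n,m):
    q=c[m];print(n,m.sum(),q.mean(0).round(4),q.min(0).round(4),q.max(0).round(4))
print("bench z",np.median(c[160:200,60:160,2]))
m=w&(Z>.006)&(Z<.017)&(V<110);q=c[m];rc=cv2.minAreaRect((q[:,:2]*1000).astype(np.float32));print("plate",m.sum(),rc,np.median(q[:,2]))
print("corner",atz([[181,53],[264,51],[267,142],[184,143]],.012,a).round(4))
top=w&(Z>.1)
red=top&((H<8)|(H>172))&(S>130);st("redtop",red)
st("griptop",top&~red&(S<60))
k=w&(Z>.085)&(V<60);k[:,:235]=0;k[90:]=0;st("knob",k)
yel=w&(H>18)&(H<32)&(S>140)&(Z<.055)&(Z>.03);st("bar",yel)
rr=cv2.fitLine((c[yel][:,:2]*1000).astype(np.float32),cv2.DIST_HUBER,0,.01,.01).ravel();print(rr)
E
```

```text
bench z -0.00043753270043780934
plate 3929 ((534.40869140625, 76.5971908569336), (141.0377655029297, 130.752685546875), 10.093911170959473) 0.011721833930749215
corner [[ 0.5928  0.1492  0.012 ]
 [ 0.612   0.0257  0.012 ]
 [ 0.4756 -0.0013  0.012 ]
 [ 0.4549  0.1255  0.012 ]]
redtop 101 [0.5161 0.0318 0.1105] [0.5012 0.0278 0.1045] [0.5295 0.0362 0.1135]
griptop 126 [0.5163 0.0601 0.2128] [0.4959 0.0321 0.1011] [0.5384 0.0755 0.4621]
knob 159 [0.5705 0.0385 0.1005] [0.5384 0.0306 0.0855] [0.5799 0.047  0.4621]
bar 544 [0.5627 0.0793 0.0475] [0.5454 0.0293 0.0333] [0.5767 0.1249 0.0533]
[ 1.8785463e-01 -9.8219687e-01  5.6288031e+02  7.7290108e+01]
```

Everything agrees: yaw is about 10°, the ball is near (0.511, 0.054), the knob is at the predicted (0.570, 0.038), and the hinge is at (0.556, 0.115).

Run:
```python
from h import *
shift([.570,.0383,.067],10.1)
```

```text
turn [ 0.0001  0.0008 -0.0188] mm [112.3  -2.1 233.1] t 1.8167
```

>>> apply_moves(
  steps=[
    [0,0,-0.019,40,-1,0,0.2],
    [0,0,-0.019,80,-2,0,0.2],
    [0,0,-0.019,112,-2,0,0.2],
    [0,0,-0.019,112,-2,40,0.2],
    [0,0,-0.019,112,-2,80,0.2],
    [0,0,-0.019,112,-2,120,0.2],
    [0,0,-0.019,112,-2,150,0.2],
    [0,0,-0.019,112,-2,150,0.2],
  ],
)

```text
time: 2.48
ee_pos: [0.5664, 0.0361, 0.1441]
eef_rot: [0.996, 0.087, -0.005, 0.0]
ft_force: [-1.2, -1.6, -0.5]
width: 0.0522
grip_force: 0.0
```

Run:
```python
from h import *
shift([.570,.0383,.067],10.1)
a=r.camera("wrist")
np.savez("w2.npz",p=a["pixels"],z=a["z_map"],pos=a["position"],q=a["orientation"],k=[a["fovy"],a["cx"],a["cy"]])
save("w2.png",a["pixels"])
a=dict(np.load("w2.npz"));c=wcloud(a);p=a["p"]
hsv=cv2.cvtColor(p,cv2.COLOR_RGB2HSV).astype(int);H,S,V=[hsv[...,i] for i in range(3)]
Z=c[...,2];m=((H<8)|(H>172))&(S>130)&(Z>.105)&(Z<.115)&(np.hypot(c[...,0]-.516,c[...,1]-.03)<.04)
if m.any():q=c[m];print(m.sum(),q.mean(0),q.min(0),q.max(0),np.argwhere(m).mean(0))
```

```text
turn [-0.0006  0.0102 -0.0019] mm [ 4.8 -1.5 77. ] t 2.4833
44 [0.50574252 0.03070912 0.11130561] [0.50092087 0.02830439 0.10653198] [0.50972978 0.03287484 0.11309189] [282.72727273 245.        ]
```

View pics/w2.png

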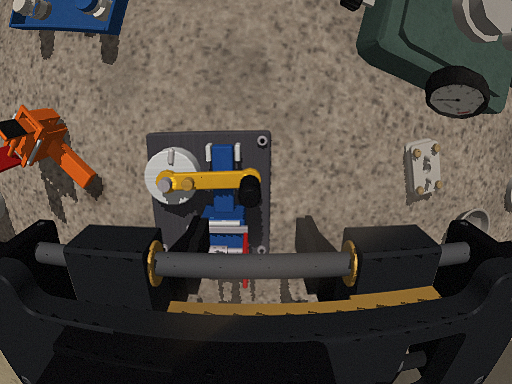

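The fingers at (200,240) and (310,235) straddle the knob at (250,190), so I descend.

>>> apply_moves(
  steps=[
    [0,0,0,2,-1,30,0.2],
    [0,0,0,3,-1,60,0.2],
    [0,0,0,3,-1,80,0.2],
    [0,0,0,3,-1,80,0.2],
  ],
)

```text
time: 2.87
ee_pos: [0.572, 0.0389, 0.0692]
eef_rot: [0.996, 0.088, -0.002, 0.0]
ft_force: [-0.5, -1.1, -0.6]
width: 0.0522
grip_force: 0.0
```

Run:
```python
from h import *
shift([.570,.0383,.067],10.1)
```

```text
turn [ 0.0003  0.0031 -0.001 ] mm [-2.1  0.3  2.2] t 2.8667
```

>>> apply_moves(
  steps=[
    [0,0,0,-2,0,0,-1],
    [0,0,0,-2,0,0,-1],
    [0,0,0,-2,0,0,-1],
    [0,0,0,-2,0,0,-1],
    [0,0,0,-2,0,0,-1],
    [0,0,0,-2,0,0,-1],
  ],
  force=15,
)

```text
time: 3.37
ee_pos: [0.5714, 0.04, 0.0713]
eef_rot: [0.996, 0.088, 0.001, 0.0]
ft_force: [0.1, -0.3, 0.5]
width: 0.0202
grip_force: 0.0
```

Run:
```python
from h import *
shift([.570,.0383,.067],10.1)
for t in np.arange(.15,1.8,.15): print(round(t,2),round(78*np.sin(t)),-round(78-78*np.cos(t)))
```

```text
turn [ 0.0004 -0.001   0.0004] mm [-1.6  1.4  4.3] t 3.3667
0.15 12 -1
0.3 23 -3
0.45 34 -8
0.6 44 -14
0.75 53 -21
0.9 61 -30
1.05 68 -39
1.2 73 -50
1.35 76 -61
1.5 78 -72
1.65 78 -84
1.8 76 -96
```

>>> apply_moves(
  steps=[
    [0,0,0,0,0,2,-1],
    [0,0,0,0,0,2,-1],
    [0,0,0,0,0,2,-1],
    [0,0,0,6,0,2,-1],
    [0,0,0,12,-1,2,-1],
    [0,0,0,23,-3,2,-1],
    [0,0,0,34,-8,2,-1],
    [0,0,0,44,-14,2,-1],
    [0,0,0,53,-21,2,-1],
    [0,0,0,61,-30,2,-1],
    [0,0,0,61,-30,2,-1],
    [0,0,0,61,-30,2,-1],
  ],
)

```text
time: 4.37
ee_pos: [0.6294, 0.0786, 0.0701]
eef_rot: [0.996, 0.088, 0.003, 0.001]
ft_force: [9.9, -5.0, 2.2]
width: 0.0174
grip_force: 15.0
```

Run:
```python
from h import *
s=r.read_state();a=np.radians(10.1);d=(s["ee_pos"][:2]-np.array([.556,.115]))@np.array([[np.cos(a),-np.sin(a)],[np.sin(a),np.cos(a)]])
print(d*1000,np.hypot(*d),np.arctan2(d[0],-d[1]))
t=1.78;print(78*np.sin(t)-d[0]*1000,-78*np.cos(t)-d[1]*1000)
```

```text
[ 65.90137545 -48.67204987] 0.08192655079399334 0.9346577984395349
10.397959881791394 64.87116799909938
```

>>> apply_moves(
  steps=[
    [0,0,0,3,1,0,-1],
    [0,0,0,9,-9,0,-1],
    [0,0,0,13,-20,0,-1],
    [0,0,0,16,-31,0,-1],
    [0,0,0,17,-42,0,-1],
    [0,0,0,17,-50,0,-1],
    [0,0,0,17,-56,0,-1],
    [0,0,0,16,-62,0,-1],
    [0,0,0,15,-67,0,-1],
    [0,0,0,15,-67,0,-1],
    [0,0,0,15,-67,0,-1],
    [0,0,0,15,-67,0,-1],
  ],
)

```text
time: 5.37
ee_pos: [0.632, 0.1438, 0.0696]
eef_rot: [0.996, 0.086, 0.002, 0.003]
ft_force: [8.6, -12.6, 4.8]
width: 0.0175
grip_force: 14.9
```

Run:
```python
from h import *
s=r.read_state();a=np.radians(10.1);d=(s["ee_pos"][:2]-np.array([.556,.115]))@np.array([[np.cos(a),-np.sin(a)],[np.sin(a),np.cos(a)]])
print(d*1000,np.hypot(*d),np.arctan2(d[0],-d[1]))
```

```text
[79.8816796  15.06599341] 0.08129001718402162 1.7572104372164559
```

>>> apply_moves(
  steps=[
    [0,0,0,2,4,0,0],
    [0,0,0,2,4,0,0.1],
    [0,0,0,2,4,0,0.1],
    [0,0,0,2,4,0,0.1],
    [0,0,0,2,4,0,0.1],
    [0,0,0,2,4,-35,0.3],
    [0,0,0,2,4,-70,1],
    [0,0,0,-20,24,-100,1],
    [0,0,0,-50,50,-120,1],
    [0,0,0,-85,50,-130,1],
    [0,0,0,-120,70,-140,1],
    [0,0,0,-150,76,-150,1],
    [0,0,0,-150,76,-150,1],
    [0,0,0,-150,76,-150,1],
  ],
)

```text
time: 6.53
ee_pos: [0.4939, 0.047, 0.2195]
eef_rot: [0.996, 0.088, 0.001, 0.001]
ft_force: [0.6, 0.4, 0.1]
width: 0.0865
grip_force: 0.0
```

Run:
```python
from h import *
s=r.read_state();print(s["ee_pos"],s["eef_rot"],s["time"])
a=r.camera("wrist")
np.savez("w3.npz",p=a["pixels"],z=a["z_map"],pos=a["position"],q=a["orientation"],k=[a["fovy"],a["cx"],a["cy"]])
save("w3.png",a["pixels"])
a=dict(np.load("w3.npz"));c=wcloud(a);p=a["p"]
hsv=cv2.cvtColor(p,cv2.COLOR_RGB2HSV).astype(int);H,S,V=[hsv[...,i] for i in range(3)]
Z=c[...,2];near=lambda x,y,d:np.hypot(c[...,0]-x,c[...,1]-y)<d
def st(n,m):
    q=c[m];print(n,m.sum(),q.mean(0).round(4),q.min(0).round(4),q.max(0).round(4)) if m.any() else print(n,0)
red=((H<8)|(H>172))&(S>130)&(Z>.106)&(Z<.116)&near(.516,.03,.04);st("red",red)
if red.any():print(cv2.minAreaRect((c[red][:,:2]*1000).astype(np.float32)))
g=(S<60)&(Z>.106)&(Z<.116)&near(.509,.068,.03);st("grip",g)
if g.any():print(cv2.minAreaRect((c[g][:,:2]*1000).astype(np.float32)))
st("knob",(V<70)&(Z>.088)&(Z<.103)&near(.63,.14,.04))
y=(H>18)&(H<32)&(S>140)&(Z<.053)&(Z>.035)&near(.59,.13,.08);st("bar",y)
l=cv2.fitLine((c[y][:,:2]*1000).astype(np.float32),cv2.DIST_HUBER,0,.01,.01).ravel();print(l,np.degrees(np.arctan2(l[1],l[0])))
m=(Z>.007)&(Z<.016)&(V<110)&near(.534,.077,.11);rc=cv2.minAreaRect((c[m][:,:2]*1000).astype(np.float32));print(rc)
```

```text
[0.49392742 0.04702224 0.21953   ] [9.96151174e-01 8.76382665e-02 9.88040821e-04 1.18161521e-03] 6.5333
red 140 [0.5163 0.0332 0.1111] [0.5    0.0285 0.1061] [0.5295 0.0374 0.1131]
((514.688720703125, 32.75791931152344), (29.9613094329834, 4.112301349639893), 10.931428909301758)
grip 121 [0.5083 0.0717 0.1102] [0.4959 0.0682 0.1075] [0.5194 0.0754 0.1126]
((507.7215576171875, 71.6184310913086), (23.894872665405273, 3.996020555496216), 8.597308158874512)
knob 247 [0.6277 0.1409 0.0954] [0.6198 0.1334 0.0881] [0.637  0.1495 0.0983]
bar 860 [0.5903 0.1266 0.0476] [0.5454 0.1044 0.0422] [0.6378 0.1483 0.0521]
[9.3507570e-01 3.5444805e-01 5.9134290e+02 1.2654873e+02] 20.759619
((533.9583129882812, 76.65431213378906), (140.4967041015625, 130.1807403564453), 9.755387306213379)
```

View pics/w3.png

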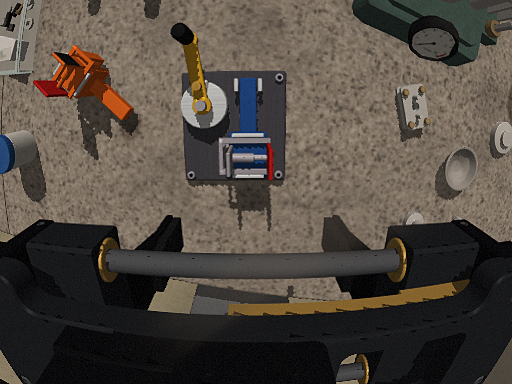

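The brace is at 100.7° (1.757 rad) and seated. The picture shows the knob at (182,33) and the tail clear. The tab and plate both put the grip point at (0.510, 0.058).

Run:
```python
from h import *
shift([.510,.058,.075],10)
```

```text
turn [ 0.0012 -0.0011  0.002 ] mm [ 16.9  -7.6 144. ] t 6.5833
```

>>> apply_moves(
  steps=[
    [0,0,0,10,-5,10,1],
    [0,0,0,17,-8,40,1],
    [0,0,0,17,-8,75,1],
    [0,0,0,17,-8,100,1],
    [0,0,0,17,-8,115,1],
    [0,0,0,17,-8,130,1],
    [0,0,0,17,-8,140,1],
    [0,0,0,17,-8,144,1],
    [0,0,0,17,-8,144,1],
    [0,0,0,17,-8,144,1],
  ],
)

```text
time: 7.42
ee_pos: [0.5102, 0.0591, 0.0748]
eef_rot: [0.996, 0.089, 0.0, -0.0]
ft_force: [0.1, 0.4, -0.7]
width: 0.0868
grip_force: 0.0
```

Run:
```python
from h import *
shift([.510,.058,.075],10)
```

```text
turn [-0.0004 -0.0003  0.0028] mm [-0.4  1.  -0.2] t 7.4167
```

>>> apply_moves(
  steps=[
    [0,0,0,0,1,0,-1],
    [0,0,0,0,1,0,-1],
    [0,0,0,0,1,0,-1],
    [0,0,0,0,1,0,-1],
    [0,0,0,0,1,0,-1],
    [0,0,0,0,1,0,-1],
    [0,0,0,0,1,0,-1],
    [0,0,0,0,1,0,-1],
    [0,0,0,0,1,0,-1],
    [0,0,0,0,1,0,-1],
    [0,0,0,0,1,0,-1],
    [0,0,0,0,1,0,-1],
  ],
  force=35,
)

```text
time: 8.42
ee_pos: [0.5099, 0.0581, 0.0746]
eef_rot: [0.996, 0.089, 0.0, -0.0]
ft_force: [-0.4, 1.9, 2.2]
width: 0.0308
grip_force: 35.0
```

The latch is drawn (width 31 mm), so I lift straight up.

>>> apply_moves(
  steps=[
    [0,0,0,0,0,0,-1],
    [0,0,0,0,0,-4,-1],
    [0,0,0,0,0,-9,-1],
    [0,0,0,0,0,-15,-1],
    [0,0,0,0,0,-22,-1],
    [0,0,0,0,0,-30,-1],
    [0,0,0,0,0,-38,-1],
    [0,0,0,0,0,-46,-1],
    [0,0,0,0,0,-55,-1],
    [0,0,0,0,0,-64,-1],
    [0,0,0,0,0,-74,-1],
    [0,0,0,0,0,-84,-1],
    [0,0,0,0,0,-94,-1],
    [0,0,0,0,0,-104,-1],
    [0,0,0,0,0,-110,-1],
    [0,0,0,0,0,-112,-1],
    [0,0,0,0,0,-112,-1],
    [0,0,0,0,0,-112,-1],
    [0,0,0,0,0,-112,-1],
    [0,0,0,0,0,-112,-1],
  ],
)

```text
time: 10.08
ee_pos: [0.5096, 0.0575, 0.186]
eef_rot: [0.996, 0.088, -0.0, -0.0]
ft_force: [0.2, 0.3, -4.7]
width: 0.0311
grip_force: 35.0
```

Run:
```python
from h import *
a=r.camera("side");b=r.camera("wrist");c=cloud(a);p=a["pixels"]
hsv=cv2.cvtColor(p,cv2.COLOR_RGB2HSV).astype(int)
m=(hsv[...,0]>100)&(hsv[...,0]<130)&(hsv[...,1]>110)&(np.hypot(c[...,0]-.52,c[...,1]-.06)<.1)
q=c[m];print(m.sum(),q.min(0),q.max(0)) if m.any() else print(0)
i=np.hstack([cv2.resize(p[130:260,200:330],(384,384)),b["pixels"][:,100:500]]);save("end.png",i)
s=r.read_state();print(s["ee_pos"],s["width"],s["grip_force"],s["ft_force"],s["time"])
```

```text
21 [0.51218913 0.0300509  0.14407172] [0.58653669 0.065134   0.1759782 ]
[0.5097475  0.05759002 0.18618246] 0.03099765688707819 34.99711946351454 [ 0.30858538  0.81607569 -4.56023421] 10.1833
```

View pics/end.png

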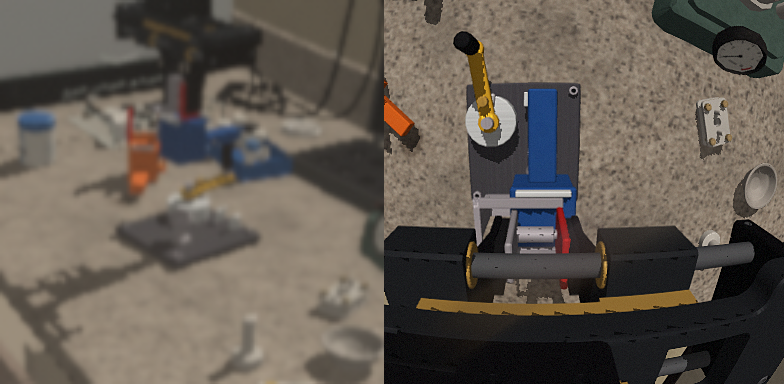

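The tongue hangs level about 11 cm up, with a 4.6 N load at the wrist. The ball mount below is bare, and the brace is still at its end (knob at (466,43) in the right-hand panel).

```bash
python3 -c "
from h import *
print(r.close_job())"
```

```text
the job is handed in; nothing more can be done
None
```

I handed the job in at about 10 s of the 54 s allowed: the tongue is off the ball and held level and still about 11 cm above its seat, the brace is seated in its end detent, and no bystander was touched; no verdict came back.

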